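# Ease open the egg cooker

### The arm

A 6-joint arm with a two-finger parallel gripper is mounted at the origin on the work surface. World frame = base frame: x ahead of the robot, y to its left, z up, the work surface at z = 0. Lengths are in m, angles in rad, forces in N, time in s.
With the tool pointing down it reaches from about 0.25 to 0.775 m from the base axis. Payload 4 kg.
Tool frame: the origin (TCP) lies at the very end of the fingers, on their centre line; the grasp point (between the pads) lies hold_point_z behind it (hold_point_z is the distance from the TCP to the grasp point, in m); z points along the fingers, y is the direction in which the jaws open and shut (so a half turn about z gives the same grasp; the last joint's range is limited). The gripper opens to 94 mm and grips with 3 to 60 N. Pads are 16 mm wide; open, the fingers measure 119 mm over their backs; the gripper's body (75 mm by 177 mm) begins 78 mm behind the grasp point.
Start: joints at [1.036, 0.087, 1.371, -0, 1.684, -0.103], TCP at [0.23, 0.5, 0.206] pointing down, gripper open.
Joint ranges: [-3.1, 3.1], [-0.76, 2.03], [0.27, 2.55], [-1.08, 4.22], [0.17, 2.65], [-2.57, 2.57]. Speed limits (rad/s): [2.79, 2.79, 3.14, 3.14, 3.14, 3.14].

### API

Orientations are given as [roll, pitch, yaw] about the fixed x, y, z axes, in that order (R = Rz(yaw) Ry(pitch) Rx(roll)).
In Python, from bench import * gives the robot as it stands.
- The arm moves only by the tool step_arm, never from a script. Its argument "increments" is text: rows parted by semicolons, each of 6 numbers parted by spaces: the shift along the tool's x, y, z in cm, then the turn, a rotation vector about the tool's x, y, z in rad. A call has 1 to 5 rows; each row shifts and turns the commanded pose from where the row before left it, along the tool's axes as they then stand; what a row does not reach is not made up. A row lasts 1/10 s, in which the tool goes at most 50 mm and 8.59 degrees, less where a joint would pass 70% of its speed; a pose out of reach is approached as far as the arm can. A call is refused whole if a number of a shift passes 5 or a number of a turn 0.15, either way. A call with a gripper value outside its range is refused whole. "claw" is the gripper's target within -1 to 1 (shut at 1, half-way at 0, fully open at -1), set as the call begins (left out, the last holds). The fingers move at their own pace and stop on an object; the grip force is fixed at half the most. Time passes only in rows, so rows that do not move let the fingers close. It gives the time, the measured TCP pose, the force and the opening at its end, in the units of the state.
- get_obs(): the state, without advancing time (a new reading comes with each control period).
- snapshot(name): name is "scene" or "top" or "wrist"; returns the picture (480x640x3 uint8, red, green, blue); there is no depth.
- calibration(name): a dict with "camera_matrix" (3x3 intrinsics, pixels), "eye" and "orientation" of the camera in the world; the wrist camera has in their place "tool_from_camera" (4x4, takes a point from camera to tool coordinates, whose origin is the TCP and whose axes are the flange's). Camera axes: x right, y up, looking along -z (the intrinsics and any distortion apply to the point x, -y, -z); pixel columns grow to the right and rows downward; lengths in m; the calibration is good to about 2 mm. A picture is of the moment at which its call begins: read the wrist's pose just before it. calibration takes no time and is no camera call.
- close_job(): hands the job in, once; it reports no verdict.
The state is a dict: "time": time; "joint_positions": joint angles; "qvel": joint speeds; "joint_torque": joint torques, N m; "tool_pos": TCP position; "ee_rot": TCP orientation; "wrist_force": force on the tool from outside, world axes, zero at the start; "wrist_torque": the same for the moment, N m; "width": finger opening in m.
Only numpy, scipy, OpenCV 4.12 (cv2) and the standard library are available. Lean on these libraries where they do the work, as an engineer would, in place of code of your own. Each camera call takes 0.05 s, during which the arm holds its last target. There are 200 camera calls.

### The job

Someone has left the pepper shaker on the egg cooker's lid: take it off and stand it upright wholly on the round cork mat. Then squeeze the lid's handle to release its latch and let the spring-loaded lid rise slowly, in hand all the way, until it is fully open, never letting it fly up; then let go. Leave the other things on the shelf where they are.

Things in the scene. Friction and masses are not known exactly. Their poses are not given: they have to be found in the camera images.
- cooker: Red egg cooker, fixed on the shelf. Base 150 (x) x 140 (y) x 76 mm high; 194 mm high with the shut lid. Origin: centre of its underside; x points from its front (handle) to its back (hinge), z up. The lid is a red cover, 130 x 130 mm, whose top is a flat tray 162 (x) x 142 (y) mm with a 6 mm rim; tray floor 188 mm above the shelf when shut.
- lid_brim (a point): Middle of the lid top's front edge, on its underside, 105 mm above the hinge axis and 160 mm in front of it when shut. The top juts out 30 mm over the lid's front wall and ends 12 mm short of lid_grip, 93 mm above it, so a gripper pointing straight down would hit it: lean the tool back, away from the cooker, 25 to 45 degrees from vertical, fingers pointing down and towards the cooker.
- lid (a joint): Lid angle, rad: 0 shut, 1.0 fully open on its stop. A spring pushes the lid (250 g) open: about 3 N upward at the handle when shut, 1 N when open, where it stays by itself. Latched, it has under 0.02 rad of play. Let go half way it flies up at 2 to 4 rad/s; a careful hand eases it up at 0.2 to 0.6 rad/s.
- lid_hinge (a point): Point on the hinge axis, at the middle of the lid's width, 78 mm above the shelf at the cooker's back (65 mm behind its centre). Axes are the lid's: with the lid shut they are the cooker's; the lid opens by turning about its y axis, the front going up and back.
- lid_grip (a point): Middle of the lid's handle, where to pinch it: with the lid shut 172 mm in front of the hinge axis, 12 mm above it (90 mm above the shelf), mid-width. Axes are the lid's. The handle is a bar 22 mm high, 32 mm wide (y), sticking out 64 mm along the lid's -x from its front wall; this point is 22 mm from its free end. Keep fingertips 22 mm off the wall, where the latch hook is.
- trigger (a joint): Yellow half (-y side) of the handle; the black half (+y side) is fixed to the lid. 0 out, latched; 0.007 m pressed in against the black half, latch free. Pinching the handle across y with 15 N or more squeezes it in against a light spring (5 N), leaving the handle 25 mm wide; let go, it slides out again. Once the lid is up the latch no longer matters.
- shaker: Stainless pepper shaker with dark twist top, upright on the lid's tray at the start. Round, 42 mm diameter, 112 mm high, about 220 g. Origin: centre of its underside, z up.
- mat: Round cork mat, 110 mm diameter, 6 mm thick, fixed to the shelf. Origin: centre of its underside (its top is 6 mm above the origin).
- trays: Bystander: stack of three white plastic egg trays, 110 (x) x 160 (y) x 61 mm high. Origin: centre of the underside.
- spoon: Bystander: blue ceramic spoon lying flat, 160 mm long along its x. Origin: about its middle, underside.
- mug: Bystander: blue mug, 80 mm diameter, 90 mm high. Origin: centre of the underside.
- jar: Bystander: amber glass jar, 64 mm diameter, 100 mm high. Origin: centre of the underside.
- eggcup: Bystander: white egg cup with an egg, 48 mm diameter, 79 mm high. Origin: centre of the underside.
- timer: Bystander: round white kitchen timer, 66 mm diameter, 40 mm high. Origin: centre of the underside.
Not all that is in view belongs to the job. Of the things that look like the cooker, take the one that is farthest from the robot's base at the start. What is shaped like the shaker but pink is not meant.

How it is judged:
By the outcome, as a careful person would: the job done as asked, in the order asked, and still so for the second after the job is handed in, with the robot touching nothing.
It also fails if it takes over 64 s, if anything falls off the work surface, if the arm or the gripper's body presses on something with over 40 N, if the wrist force passes 120 N, or if a joint passes its speed limit or range.

## Working session

There is one attempt and no reset: what is moved stays moved. The work goes in short steps, Python scripts to look and compute and a tool call to move; the robot and the scene stay as the last step left them, time stands still between calls to the robot, and variables do not carry over. Pictures are saved under pics/ and viewed, about 8 in all and at most 12, crops included, and the job is handed in when it is done.

Besides the shell and the picture viewer there is one more tool, called in YAML: its name, and indented under it one key for each argument. step_arm: Moves the arm, as the interface text tells. Its arguments: {"type":"object","properties":{"increments":{"type":"string"},"claw":{"type":"number"}},"required":["increments"]}

```bash
mkdir -p pics; ls
python3 - <<'E'
from bench import *
import cv2
print(get_obs())
for n in("scene","top"):
    c=calibration(n);print(n,c)
    cv2.imwrite(f"pics/{n}0.png",snapshot(n)[:,:,::-1])
print(calibration("wrist"))
E
```

```text
pics
{'time': 0.0, 'joint_positions': array([ 1.03585545e+00,  8.79389701e-02,  1.37225142e+00, -3.87338584e-05,
        1.68358393e+00, -1.03168756e-01]), 'qvel': array([-4.00740555e-04,  1.60063405e-03, -8.26801704e-05, -4.97495200e-04,
        9.20609411e-04,  2.49231921e-04]), 'joint_torque': array([-5.81680888e-04, -3.40185714e+01, -3.02429795e+01,  7.17557059e-02,
        3.30180803e-02, -1.49518692e-04]), 'tool_pos': array([0.22993432, 0.49902633, 0.20431438]), 'ee_rot': array([-3.13941862e+00, -1.86388291e-04,  2.70981602e+00]), 'wrist_force': array([-0.60082081, -0.65093654,  0.3193752 ]), 'wrist_torque': array([0.01115696, 0.00044165, 0.01028683]), 'width': 0.0941008232202738}
scene {'camera_matrix': array([[515.62213089,   0.        , 323.88789802],
       [  0.        , 515.62213089, 242.57510528],
       [  0.        ,   0.        ,   1.        ]]), 'eye': array([ 1.01689493, -0.61408916,  1.2985285 ]), 'orientation': array([0.59839823, 0.01181293, 0.62480542])}
top {'camera_matrix': array([[536.64876962,   0.        , 316.46452087],
       [  0.        , 536.64876962, 234.56306215],
       [  0.        ,   0.        ,   1.        ]]), 'eye': array([0.41849337, 0.02617444, 1.30562105]), 'orientation': array([ 0.09763194, -0.02174332, -1.58382447])}
{'camera_matrix': array([[401.80159127,   0.        , 319.65085624],
       [  0.        , 401.80159127, 236.35609701],
       [  0.        ,   0.        ,   1.        ]]), 'tool_from_camera': array([[-1.84844461e-05,  9.67467317e-01,  2.52996027e-01,
         7.40508114e-02],
       [ 9.99999597e-01, -2.09220300e-04,  8.73129290e-04,
         8.74112460e-05],
       [ 8.97655956e-04,  2.52995941e-01, -9.67466924e-01,
        -1.79047825e-01],
       [ 0.00000000e+00,  0.00000000e+00,  0.00000000e+00,
         1.00000000e+00]])}
```

View pics/scene0.png

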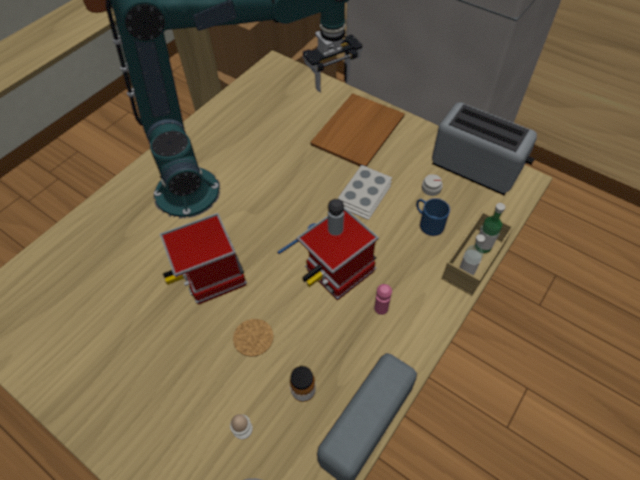

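View pics/top0.png

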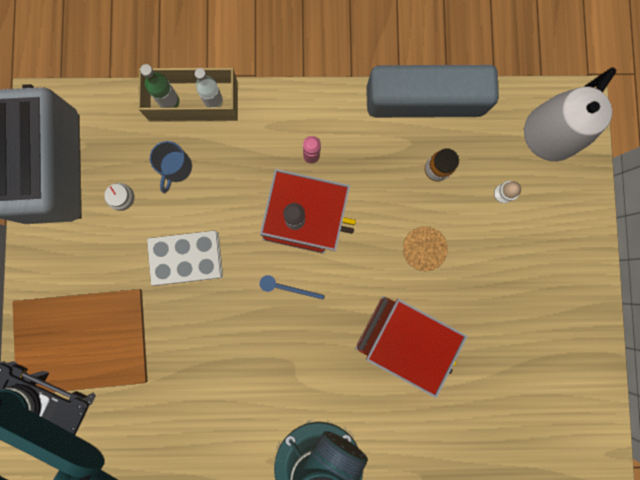

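The top view shows two red cookers, at (305,211) with the shaker on its lid at (294,215) and at (415,345). The base is at about (318,460), so the first is farther away and is the one meant. The pink shaker at (312,149) is the decoy, and the mat is at (425,249). Next I measure these and confirm them in a crop.

```bash
cat > h.py <<'E'
import numpy as np, cv2
from scipy.spatial.transform import Rotation as R
from bench import *
def rot(e): return R.from_euler('xyz',e).as_matrix()
def cam(n,obs=None):
    c=calibration(n);K=c['camera_matrix']
    if n=='wrist':
        T=c['tool_from_camera'];Rt=rot(obs['ee_rot'])
        return K,Rt@T[:3,:3],Rt@T[:3,3]+obs['tool_pos']
    return K,rot(c['orientation']),c['eye']
def ray(C,uv):
    K,Rc,e=C;d=np.linalg.inv(K)@[uv[0],uv[1],1];return e,Rc@(d*[1,-1,-1])
def onz(C,uv,z):
    e,d=ray(C,uv);return e+d*(z-e[2])/d[2]
def proj(C,p):
    K,Rc,e=C;q=(Rc.T@(np.asarray(p)-e))*[1,-1,-1];q=K@q;return q[:2]/q[2]
def tri(C1,u1,C2,u2):
    e1,d1=ray(C1,u1);e2,d2=ray(C2,u2)
    s=np.linalg.lstsq(np.c_[d1,-d2],e2-e1,rcond=None)[0]
    a,b=e1+s[0]*d1,e2+s[1]*d2;return (a+b)/2,np.linalg.norm(a-b)
E
cat > m.py <<'E'
from h import *
C={n:cam(n) for n in('top','scene')}
I={n:cv2.imread(f'pics/{n}0.png') for n in C}
q={}
for n,(x0,y0,x1,y1) in {'top':(240,155,352,265),'scene':(290,205,385,300)}.items():
    b,g,r=[I[n][:,:,i].astype(int) for i in range(3)]
    m=((r>140)&(g<60)).astype(np.uint8)
    mm=np.zeros_like(m);mm[y0:y1,x0:x1]=m[y0:y1,x0:x1]
    mm=cv2.morphologyEx(mm,cv2.MORPH_CLOSE,np.ones((5,5)))
    c=max(cv2.findContours(mm,0,2)[0],key=cv2.contourArea)
    h=cv2.convexHull(c)
    p=cv2.approxPolyN(h,4,ensure_convex=True).reshape(-1,2).astype(float)
    print(n,cv2.contourArea(c),p.tolist())
    w=np.array([onz(C[n],u,.191) for u in p]);print(w[:,:2].round(4).tolist(),'centre',w.mean(0)[:2].round(4),'sides',[round(np.linalg.norm(w[i]-w[i-1]),4) for i in range(4)])
    hsv=cv2.cvtColor(I[n],cv2.COLOR_BGR2HSV)
    y=cv2.inRange(hsv,(20,170,120),(35,255,255));ym=np.zeros_like(y);ym[y0:y1+10,x0:x1+10]=y[y0:y1+10,x0:x1+10]
    Y=np.argwhere(ym)[:,::-1];print('yellow',len(Y),Y.min(0) if len(Y) else 0,Y.max(0) if len(Y) else 0, onz(C[n],Y.mean(0),.101) if len(Y) else 0)
    mx=(395,220,460,280) if n=='top' else (225,312,280,362)
    k=cv2.inRange(hsv,(8,100,110),(16,210,255));k[:]=k*0+k
    z=np.zeros_like(k);z[mx[1]:mx[3],mx[0]:mx[2]]=k[mx[1]:mx[3],mx[0]:mx[2]]
    z=cv2.morphologyEx(z,cv2.MORPH_OPEN,np.ones((3,3)));z=cv2.morphologyEx(z,cv2.MORPH_CLOSE,np.ones((7,7)))
    c=max(cv2.findContours(z,0,2)[0],key=cv2.contourArea);e=cv2.fitEllipse(c);print('mat',e,onz(C[n],e[0],.006))
    d=(I[n].max(2)<75).astype(np.uint8)
    sx=(275,195,315,235) if n=='top' else (322,192,352,218)
    z=np.zeros_like(d);z[sx[1]:sx[3],sx[0]:sx[2]]=d[sx[1]:sx[3],sx[0]:sx[2]]
    c=max(cv2.findContours(z,0,2)[0],key=cv2.contourArea);e=cv2.minEnclosingCircle(c);print('shtop',e,cv2.boundingRect(c),onz(C[n],e[0],.300))
a=cv2.resize(I['top'][150:270,245:365],(480,480),interpolation=2);b=cv2.resize(I['scene'][190:310,275:395],(480,480),interpolation=2)
cv2.imwrite('pics/c1.png',cv2.resize(np.hstack([a,b]),(800,400)))
E
python3 m.py
```

```text
top 4285.5 [[346.0, 187.0], [333.0, 247.0], [263.0, 232.0], [277.0, 171.0]]
[[0.6274, -0.0631], [0.5009, -0.0336], [0.5339, 0.1119], [0.6629, 0.082]] centre [0.5813 0.0243] sides [np.float64(0.1493), np.float64(0.1299), np.float64(0.1492), np.float64(0.1324)]
yellow 68 [343 217] [355 224] [ 0.56705528 -0.07506767  0.101     ]
mat ((424.25189208984375, 250.4183807373047), (34.578033447265625, 38.505699157714844), 92.83271026611328) [ 0.50373993 -0.26602188  0.006     ]
shtop ((294.0, 216.0), 12.369417190551758) (285, 204, 20, 25) [0.55239086 0.04498506 0.3       ]Traceback (most recent call last):
  File "m.py", line 10, in <module>
    c=max(cv2.findContours(mm,0,2)[0],key=cv2.contourArea)
ValueError: max() iterable argument is empty
```

```bash
sed -i "s/m=((r>140)&(g<60))/m=((r>(140 if n=='top' else 115))\&(g<60))/; s/^a=cv2.resize/a=cv2.resize/" m.py; sed -i '/^for n,(x0/i a=cv2.resize(I["top"][150:270,245:365],(480,480),interpolation=2);b=cv2.resize(I["scene"][190:310,275:395],(480,480),interpolation=2)\ncv2.imwrite("pics/c1.png",cv2.resize(np.hstack([a,b]),(800,400)))\nprint([I["scene"][y,x].tolist() for x,y in((360,245),(320,245),(350,270),(365,265))])' m.py; python3 m.py
```

```text
[[18, 24, 135], [12, 18, 128], [3, 5, 58], [33, 34, 64]]
top 4285.5 [[346.0, 187.0], [333.0, 247.0], [263.0, 232.0], [277.0, 171.0]]
[[0.6274, -0.0631], [0.5009, -0.0336], [0.5339, 0.1119], [0.6629, 0.082]] centre [0.5813 0.0243] sides [np.float64(0.1493), np.float64(0.1299), np.float64(0.1492), np.float64(0.1324)]
yellow 68 [343 217] [355 224] [ 0.56705528 -0.07506767  0.101     ]
mat ((424.25189208984375, 250.4183807373047), (34.578033447265625, 38.505699157714844), 92.83271026611328) [ 0.50373993 -0.26602188  0.006     ]
shtop ((294.0, 216.0), 12.369417190551758) (285, 204, 20, 25) [0.55239086 0.04498506 0.3       ]
scene 1778.0 [[374.0, 237.0], [332.0, 269.0], [301.0, 238.0], [341.0, 209.0]]
[[0.6612, 0.0809], [0.6282, -0.0626], [0.5072, -0.0322], [0.5379, 0.1073]] centre [0.5836 0.0233] sides [np.float64(0.1261), np.float64(0.1472), np.float64(0.1247), np.float64(0.1428)]
yellow 67 [307 272] [321 283] [ 0.57311742 -0.06835304  0.101     ]Traceback (most recent call last):
  File "m.py", line 25, in <module>
    c=max(cv2.findContours(z,0,2)[0],key=cv2.contourArea);e=cv2.fitEllipse(c);print('mat',e,onz(C[n],e[0],.006))
ValueError: max() iterable argument is empty
```

View pics/c1.png

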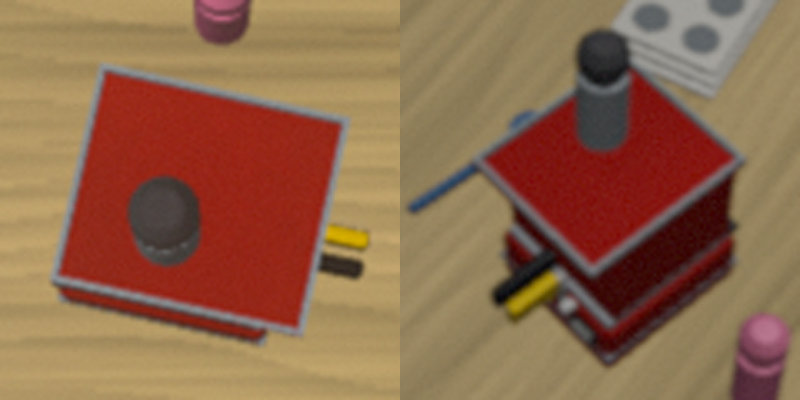

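The crop confirms it: the red cooker with the shaker on its lid and the yellow/black handle at the front. Next I refine the shaker and mat by triangulation.

Run:
```python
from h import *
import bench
print([k for k in dir(bench) if not k.startswith('_')], getattr(bench,'hold_point_z',None))
C={n:cam(n) for n in('top','scene')}
print('dome',tri(C['top'],(293.9,213.9),C['scene'],(335.9,207.1)))
for n,b in(('top',(395,215,460,282)),('scene',(225,312,282,364))):
    im=cv2.imread(f'pics/{n}0.png');lab=cv2.cvtColor(im,cv2.COLOR_BGR2LAB).astype(int)
    x0,y0,x1,y1=b;s=lab[y0:y1,x0:x1]
    ref=np.median(np.r_[s[0],s[-1],s[:,0],s[:,-1]],0)
    v=s[:,:,1]-ref[1];z=cv2.GaussianBlur(np.clip(v*12,0,255).astype(np.uint8),(5,5),0)
    t,z=cv2.threshold(z,0,255,cv2.THRESH_OTSU)
    z=cv2.morphologyEx(z,cv2.MORPH_CLOSE,np.ones((5,5)))
    c=max(cv2.findContours(z,0,2)[0],key=cv2.contourArea)
    w=np.array([onz(C[n],p[0]+[x0,y0],.006)[:2] for p in cv2.convexHull(c)]);print(n,'mat',cv2.minEnclosingCircle(w.astype(np.float32)), w.min(0),w.max(0))
# steel body of the shaker: column centre check
x=np.array([.600,.101,.078]);ex=np.array([.2258,.9742,0]);ey=np.array([-.9742,.2258,0])
for n in C: print(n,'grip end top',proj(C[n],x-.194*ex+[0,0,.023]),'shaker base',proj(C[n],[.556,.046,.188]))
```

```text
['IKError', 'calibration', 'close_job', 'get_obs', 'hold_point_z', 'snapshot'] 0.0188
dome (array([0.56062244, 0.04669435, 0.27835306]), np.float64(0.0033913647762844755))
top mat ((0.5087609887123108, -0.2676951289176941), 0.05498245358467102) [ 0.45596132 -0.32199436] [ 0.56360227 -0.21398709]
scene mat ((0.5124471783638, -0.26953673362731934), 0.054623715579509735) [ 0.45833677 -0.32298823] [ 0.56644481 -0.21542537]
top grip end top [354.52775562 225.33707605] shaker base [294.56386934 221.34300162]
scene grip end top [304.57182522 279.79324355] shaker base [333.4449152  227.66219957]
```

step_arm:
  increments: "0 0 -1.9 0 0 0.15; 0 0 -1.9 0 0 0.15; 0 0 -1.9 0 0 0.15; 0 0 -1.9 0 0 0.15; 0 0 -1.9 0 0 0.15"
  claw: -1

```text
time: 0.6
tool_pos: [0.23, 0.4993, 0.3006]
ee_rot: [-3.141, 0.001, 1.954]
wrist_force: [0.1, -0.1, -0.1]
width: 0.0937
```

step_arm:
  increments: "0 0 -1.9 0 0 0.15; 0 0 -1.9 0 0 0.15; 0 0 -1.9 0 0 0.15; 0 0 -1.9 0 0 0.15; 0 0 0 0 0 0.017"

```text
time: 1.1
tool_pos: [0.2305, 0.5, 0.3791]
ee_rot: [3.14, -0.005, 1.342]
wrist_force: [0.4, 0.7, 0.4]
width: 0.0937
```

step_arm:
  increments: "-2 2 0 0 0 0; -3 3.5 0 0 0 0; -3 3.5 0 0 0 0; -3 3.5 0 0 0 0; -3 3.5 0 0 0 0"

```text
time: 1.6
tool_pos: [0.3548, 0.3254, 0.3748]
ee_rot: [-3.14, 0.002, 1.346]
wrist_force: [0.6, -0.0, 0.0]
width: 0.0942
```

step_arm:
  increments: "-3 3.5 0 0 0 0; -3 3.5 0 0 0 0; -3 3.5 0 0 0 0; -3 3.5 0 0 0 0; -3 3.5 0 0 0 0"

```text
time: 2.1
tool_pos: [0.4915, 0.1395, 0.3749]
ee_rot: [-3.14, 0.001, 1.346]
wrist_force: [0.0, 0.7, -0.3]
width: 0.0938
```

step_arm:
  increments: "-3 3.5 0 0 0 0; -2.6 3 0 0 0 0; -1.2 1.5 0 0 0 0; 0 0 0 0 0 0; 0 0 0 0 0 0"

```text
time: 2.6
tool_pos: [0.553, 0.0578, 0.3758]
ee_rot: [-3.14, -0.001, 1.344]
wrist_force: [-0.0, 1.0, 0.5]
width: 0.094
```

Run:
```python
from h import *
o=get_obs();C=cam('wrist',o);im=snapshot('wrist')[:,:,::-1].copy()
print(o['tool_pos'],o['ee_rot'])
np.save('o1.npy',np.r_[o['tool_pos'],o['ee_rot']])
for p in([.559,.046,.3],[.559,.046,.188]): print(proj(C,p))
cv2.imwrite('pics/w1.png',im)
```

```text
[0.55304696 0.05777947 0.37581717] [-3.13973422e+00 -5.43366543e-04  1.34435317e+00]
[333.60962995 260.84824745]
[329.87404566 223.45159716]
```

View pics/w1.png

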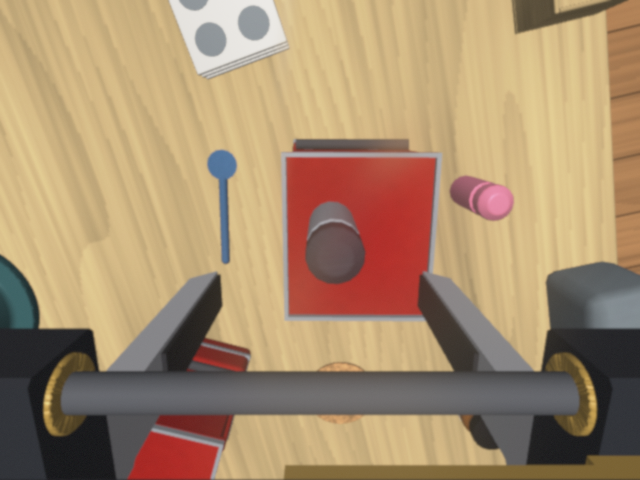

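The wrist view shows the shaker top at (335,253), where it was predicted within a few mm, and the tray squarely aligned with corners (285,154), (440,154), (435,319) and (288,319). I descend and grasp.

step_arm:
  increments: "-0.5 0.4 2 0 0 0; -0.5 0.4 3 0 0 0; 0 0 3 0 0 0; 0 0 3 0 0 0; 0 0 2.5 0 0 0"

```text
time: 3.15
tool_pos: [0.5578, 0.0475, 0.2405]
ee_rot: [-3.141, -0.001, 1.346]
wrist_force: [0.2, -0.3, 0.6]
width: 0.0939
```

step_arm:
  increments: "0 0 1.5 0 0 0; 0 0 0 0 0 0; 0 0 0 0 0 0; 0 0 0 0 0 0; 0 0 0 0 0 0"

```text
time: 3.65
tool_pos: [0.5599, 0.0456, 0.2285]
ee_rot: [3.138, -0.001, 1.343]
wrist_force: [-0.8, 0.2, 0.2]
width: 0.094
```

step_arm:
  increments: "0 0 0 0 0 0; 0 0 0 0 0 0; 0 0 0 0 0 0; 0 0 0 0 0 0; 0 0 0 0 0 0"
  claw: 1

```text
time: 4.15
tool_pos: [0.559, 0.0454, 0.2264]
ee_rot: [-3.141, -0.0, 1.343]
wrist_force: [-0.3, 0.4, -0.4]
width: 0.0576
```

Run:
```python
from h import *
v=np.load('o1.npy');C=cam('wrist',dict(tool_pos=v[:3],ee_rot=v[3:]))
w=[onz(C,u,.194)[:2] for u in((284,153.5),(441,153.5),(436,320),(286.5,320))];print(np.round(w,4),np.mean(w,0))
for a,b in((3,0),(2,1)): d=w[b]-w[a];print(np.arctan2(d[1],d[0]),np.linalg.norm(d))
print(np.linalg.norm(w[0]-w[1]),onz(C,(341,392),.006))
```

```text
[[ 0.5336  0.1181]
 [ 0.6683  0.0871]
 [ 0.6395 -0.0708]
 [ 0.4964 -0.038 ]] [0.58443574 0.02409877]
1.3371424952155808 0.16042674416616803
1.3902394618581664 0.16043515100617306
0.13824068369407755 [ 0.51165424 -0.26437079  0.006     ]
```

step_arm:
  increments: "0 0 0 0 0 0; 0 0 0 0 0 0; 0 0 0 0 0 0; 0 0 0 0 0 0"

```text
time: 4.55
tool_pos: [0.5596, 0.0453, 0.2267]
ee_rot: [3.14, -0.0, 1.343]
wrist_force: [2.2, -0.2, 0.6]
width: 0.0414
```

step_arm:
  increments: "0 0 -0.5 0 0 0; 0 0 -2 0 0 0; 0 0 -3 0 0 0; 0 0 -2.5 0 0 0; 0 0 0 0 0 0"

```text
time: 5.05
tool_pos: [0.56, 0.0456, 0.3105]
ee_rot: [3.135, -0.002, 1.343]
wrist_force: [1.1, 1.1, -2.3]
width: 0.0416
```

step_arm:
  increments: "-1.5 0.2 0 0 0 0; -3 0.2 0 0 0 0; -3 0.2 0 0 0 0; -3 0.2 0 0 0 0; -3 0.2 0 0 0 0"

```text
time: 5.55
tool_pos: [0.5366, -0.0902, 0.3033]
ee_rot: [-3.136, 0.0, 1.342]
wrist_force: [1.2, -0.4, -2.0]
width: 0.0414
```

step_arm:
  increments: "-3 0.2 0 0 0 0; -3 0.2 0 0 0 0; -3 0.2 0 0 0 0; -3 0.2 0 0 0 0; -3 0.2 0 0 0 0"

```text
time: 6.05
tool_pos: [0.5122, -0.2383, 0.3032]
ee_rot: [-3.136, -0.001, 1.342]
wrist_force: [0.4, 0.2, -3.4]
width: 0.0418
```

step_arm:
  increments: "-2 0.2 0 0 0 0; -1.2 0 0 0 0 0; 0 0 0 0 0 0; 0 0 0 0 0 0; 0 0 0 0 0 0"

```text
time: 6.55
tool_pos: [0.5089, -0.2673, 0.3063]
ee_rot: [-3.141, -0.001, 1.344]
wrist_force: [0.1, 0.3, -3.5]
width: 0.0416
```

step_arm:
  increments: "0 0 2 0 0 0; 0 0 4 0 0 0; 0 0 4 0 0 0; 0 0 4 0 0 0; 0 0 4 0 0 0"

```text
time: 7.05
tool_pos: [0.5092, -0.267, 0.1254]
ee_rot: [3.14, 0.0, 1.345]
wrist_force: [1.5, 0.2, -3.2]
width: 0.0414
```

step_arm:
  increments: "0 0 3 0 0 0; 0 0 2 0 0 0; 0 0 1.5 0 0 0; 0 0 0.5 0 0 0; 0 0 0 0 0 0"

```text
time: 7.55
tool_pos: [0.509, -0.2678, 0.0564]
ee_rot: [-3.141, -0.0, 1.344]
wrist_force: [0.2, 0.1, -3.4]
width: 0.0415
```

step_arm:
  increments: "0 0 0.3 0 0 0; 0 0 0.3 0 0 0; 0 0 0.2 0 0 0; 0 0 0.1 0 0 0; 0 0 0 0 0 0"

```text
time: 8.05
tool_pos: [0.5088, -0.2683, 0.0474]
ee_rot: [-3.142, -0.0, 1.343]
wrist_force: [0.8, -0.4, -3.0]
width: 0.0414
```

step_arm:
  increments: "0 0 0.1 0 0 0; 0 0 0.1 0 0 0; 0 0 0 0 0 0"

```text
time: 8.35
tool_pos: [0.5087, -0.2683, 0.0453]
ee_rot: [-3.141, -0.0, 1.343]
wrist_force: [-0.5, 0.4, -3.2]
width: 0.0414
```

step_arm:
  increments: "0 0 0.1 0 0 0; 0 0 0 0 0 0"

```text
time: 8.55
tool_pos: [0.509, -0.2684, 0.0446]
ee_rot: [3.141, -0.0, 1.343]
wrist_force: [-1.2, -0.7, -2.8]
width: 0.0418
```

step_arm:
  increments: "0 0 0.1 0 0 0; 0 0 0 0 0 0"

```text
time: 8.75
tool_pos: [0.509, -0.2684, 0.0445]
ee_rot: [3.141, 0.0, 1.343]
wrist_force: [-2.0, 0.8, 2.9]
width: 0.0413
```

step_arm:
  increments: "0 0 0.1 0 0 0; 0 0 0 0 0 0"

```text
time: 8.95
tool_pos: [0.509, -0.2685, 0.0445]
ee_rot: [3.141, 0.0, 1.343]
wrist_force: [-2.6, 1.0, 6.9]
width: 0.0412
```

Contact at the expected height (TCP 0.0445). I release it.

step_arm:
  increments: "0 0 -0.1 0 0 0; 0 0 -0.05 0 0 0; 0 0 0 0 0 0; 0 0 0 0 0 0; 0 0 0 0 0 0"
  claw: -1

```text
time: 9.45
tool_pos: [0.5088, -0.2682, 0.0436]
ee_rot: [-3.141, -0.0, 1.343]
wrist_force: [-1.2, -0.4, -0.3]
width: 0.0782
```

step_arm:
  increments: "0 0 0 0 0 0; 0 0 0 0 0 0; 0 0 -0.5 0 0 0; 0 0 -1.5 0 0 0; 0 0 -3 0 0 0"

```text
time: 9.95
tool_pos: [0.5074, -0.2674, 0.0928]
ee_rot: [-3.137, -0.002, 1.343]
wrist_force: [0.5, 0.4, 0.1]
width: 0.094
```

step_arm:
  increments: "0 0 -4 0 0 0; 0 0 -4 0 0 0; 0 0 -4 0 0 0; 0 0 -2 0 0 0; 0 0 0 0 0 0"

```text
time: 10.45
tool_pos: [0.5106, -0.2694, 0.2403]
ee_rot: [3.131, 0.004, 1.343]
wrist_force: [0.3, -1.1, 1.3]
width: 0.094
```

step_arm:
  increments: "0 0 0 0 0.1 0; 0 0 0 0 0.15 0; 0 0 0 0 0.15 0; 0 0 0 0 0.15 0; 0 0 0 0 0.05 0"

```text
time: 10.95
tool_pos: [0.5073, -0.2701, 0.2303]
ee_rot: [-3.135, -0.607, 1.334]
wrist_force: [0.9, 0.5, -0.6]
width: 0.094
```

step_arm:
  increments: "1.5 0 2.5 0 0 0; 2 0 3 0 0 0; 2 0.1 3 0 0 0; 2 0 3 0 0 0; 1.3 0 2.6 0 0 0"

```text
time: 11.45
tool_pos: [0.5437, -0.118, 0.1656]
ee_rot: [-3.139, -0.601, 1.342]
wrist_force: [-0.1, -0.0, -0.2]
width: 0.0939
```

step_arm:
  increments: "0 0 0 0 0 0; 0 0 0 0 0 0; 0 0 0 0 0 0"

```text
time: 11.75
tool_pos: [0.5443, -0.1212, 0.1674]
ee_rot: [3.141, -0.6, 1.342]
wrist_force: [-0.3, 0.2, -0.1]
width: 0.0941
```

Run:
```python
from h import *
o=get_obs();C=cam('wrist',o);im=snapshot('wrist')[:,:,::-1].copy();t=snapshot('top')[:,:,::-1]
print(o['tool_pos'],o['ee_rot'],o['joint_positions'].round(2))
np.save('o2.npy',np.r_[o['tool_pos'],o['ee_rot']])
h=np.array([.601,.101,.078]);ex=np.array([.2258,.9742,0]);ey=np.array([-.9742,.2258,0]);ez=np.array([0,0,1])
for a,b,c in((-.172,.016,.023),(-.172,-.016,.023),(-.194,.016,.023),(-.194,-.016,.023)): print('handle',proj(C,h+a*ex+b*ey+c*ez).round(1))
cv2.imwrite('pics/w2.png',np.hstack([cv2.resize(im,(480,360)),cv2.resize(t[190:310,360:480],(320,360),interpolation=2)]))
cv2.imwrite('pics/w2full.png',im)
```

```text
[ 0.5442879  -0.12122261  0.1674441 ] [ 3.14113472 -0.59955644  1.34205334] [-0.66  0.21  1.43  0.55  1.75 -0.4 ]
handle [304.5 227.5]
handle [351.5 227.5]
handle [304.1 258.6]
handle [352.4 258.5]
```

View pics/w2.png

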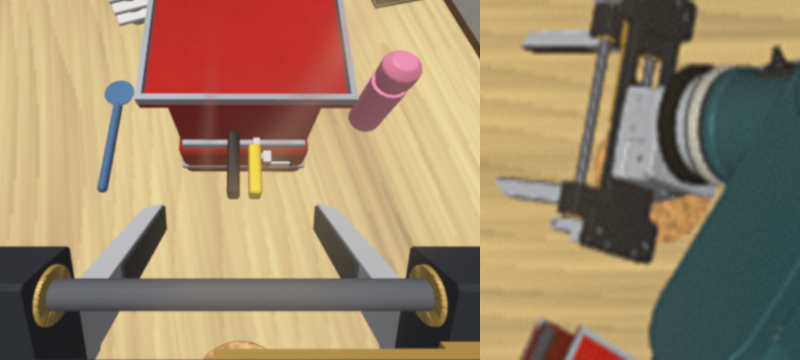

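The handle is at about (303–348, up to row 262) in the full wrist frame, within 2 mm of prediction, black to the left and yellow to the right. I advance along the tool axis and then pinch.

step_arm:
  increments: "0.1 0 1.5 0 0 0; 0.1 0 2.5 0 0 0; 0.1 0 2.5 0 0 0; 0 0 2.5 0 0 0; 0 0 1.5 0 0 0"

```text
time: 12.35
tool_pos: [0.5573, -0.0587, 0.08]
ee_rot: [-3.138, -0.601, 1.341]
wrist_force: [-0.8, 0.3, 0.6]
width: 0.0943
```

step_arm:
  increments: "0 0 0.7 0 0 0; 0 0 0 0 0 0; 0 0 0 0 0 0"

```text
time: 12.65
tool_pos: [0.5597, -0.0568, 0.0773]
ee_rot: [3.14, -0.6, 1.344]
wrist_force: [0.9, -0.1, 0.3]
width: 0.0941
```

step_arm:
  increments: "0 0 0.2 0 0 0; 0 0 0 0 0 0; 0 0 0 0 0 0; 0 0 0 0 0 0; 0 0 0 0 0 0"
  claw: 1

```text
time: 13.15
tool_pos: [0.5594, -0.0553, 0.075]
ee_rot: [3.141, -0.6, 1.343]
wrist_force: [-0.0, -0.2, -0.2]
width: 0.0573
```

step_arm:
  increments: "0 0 0 0 0 0; 0 0 0 0 0 0; 0 0 0 0 0 0; 0 0 0 0 0 0; 0 0 0 0 0 0"

```text
time: 13.65
tool_pos: [0.5593, -0.0551, 0.0753]
ee_rot: [-3.141, -0.6, 1.343]
wrist_force: [-1.0, 0.4, 2.4]
width: 0.0234
```

step_arm:
  increments: "0 0 0 0 0 0; 0 0 0 0 0 0; 0 0 0 0 0 0"

```text
time: 13.95
tool_pos: [0.5593, -0.0551, 0.0752]
ee_rot: [3.141, -0.6, 1.343]
wrist_force: [-1.3, 0.6, 2.3]
width: 0.0231
```

The pinch reads 23 mm with a +2.3 N lift, so the latch is free and the lid is in hand. The TCP sits at (−0.1615, −0.003) from the hinge, as it should. I start along the arc slowly.

step_arm:
  increments: "0.09 0 -0.134 0 -0.01 0; 0.18 0 -0.268 0 -0.02 0; 0.27 0 -0.4 0 -0.03 0; 0.27 0 -0.4 0 -0.03 0; 0.18 0 -0.268 0 -0.02 0"

```text
time: 14.45
tool_pos: [0.5595, -0.0544, 0.0936]
ee_rot: [3.141, -0.487, 1.344]
wrist_force: [-1.5, 0.8, 2.7]
width: 0.0238
```

step_arm:
  increments: "0.32 0 -0.467 0 -0.035 0; 0.366 0 -0.533 0 -0.04 0; 0.366 0 -0.533 0 -0.04 0; 0.366 0 -0.533 0 -0.04 0; 0.366 0 -0.533 0 -0.04 0"

```text
time: 14.95
tool_pos: [0.5608, -0.0486, 0.1243]
ee_rot: [3.141, -0.292, 1.343]
wrist_force: [-1.5, 1.3, 2.4]
width: 0.0231
```

step_arm:
  increments: "0.366 0 -0.533 0 -0.04 0; 0.366 0 -0.533 0 -0.04 0; 0.366 0 -0.533 0 -0.04 0; 0.32 0 -0.467 0 -0.035 0; 0.32 0 -0.467 0 -0.035 0"

```text
time: 15.45
tool_pos: [0.5635, -0.0374, 0.1527]
ee_rot: [3.14, -0.102, 1.343]
wrist_force: [-0.9, 1.6, 2.0]
width: 0.0235
```

step_arm:
  increments: "0.32 0 -0.467 0 -0.035 0; 0.366 0 -0.533 0 -0.04 0; 0.366 0 -0.533 0 -0.04 0; 0.366 0 -0.533 0 -0.04 0; 0.366 0 -0.533 0 -0.04 0"

```text
time: 15.95
tool_pos: [0.5674, -0.0206, 0.1792]
ee_rot: [3.14, 0.093, 1.343]
wrist_force: [-1.6, 1.0, 1.4]
width: 0.0233
```

step_arm:
  increments: "0.366 0 -0.533 0 -0.04 0; 0.366 0 -0.533 0 -0.04 0; 0.366 0 -0.533 0 -0.04 0; 0.32 0 -0.467 0 -0.035 0; 0.27 0 -0.4 0 -0.03 0"

```text
time: 16.45
tool_pos: [0.5722, -0.0004, 0.2008]
ee_rot: [3.14, 0.278, 1.343]
wrist_force: [-1.5, -0.1, 1.0]
width: 0.0234
```

step_arm:
  increments: "0.27 0 -0.4 0 -0.03 0; 0.27 0 -0.4 0 -0.03 0; 0.18 0 -0.268 0 -0.02 0; 0.18 0 -0.268 0 -0.02 0; 0 0 0 0 0 0"

```text
time: 16.95
tool_pos: [0.575, 0.0118, 0.2105]
ee_rot: [3.141, 0.377, 1.343]
wrist_force: [-1.5, -0.6, 4.2]
width: 0.0234
```

step_arm:
  increments: "0.09 0 -0.134 0 -0.01 0; 0.09 0 -0.134 0 -0.01 0; 0 0 0 0 0 0"

```text
time: 17.25
tool_pos: [0.5756, 0.0141, 0.2122]
ee_rot: [3.141, 0.396, 1.342]
wrist_force: [-1.4, 0.1, 4.6]
width: 0.0233
```

step_arm:
  increments: "0.09 0 -0.134 0 -0.01 0; 0 0 0 0 0 0"

```text
time: 17.45
tool_pos: [0.5757, 0.0148, 0.2128]
ee_rot: [3.141, 0.407, 1.342]
wrist_force: [-2.1, -1.7, 4.7]
width: 0.0235
```

step_arm:
  increments: "0.09 0 -0.134 0 -0.01 0; 0 0 0 0 0 0"

```text
time: 17.65
tool_pos: [0.5758, 0.0154, 0.2132]
ee_rot: [-3.141, 0.419, 1.342]
wrist_force: [-1.7, -4.8, 2.8]
width: 0.0234
```

step_arm:
  increments: "0.09 0 -0.134 0 -0.01 0; 0 0 0 0 0 0"

```text
time: 17.85
tool_pos: [0.5759, 0.0159, 0.2136]
ee_rot: [-3.14, 0.43, 1.341]
wrist_force: [-2.1, -8.5, 0.8]
width: 0.0232
```

The reaction from the stop is building (−y, −z) and the position angle is about 1.0. I relax slightly, release, and back out along the tool axis.

step_arm:
  increments: "-0.09 0 0.134 0 0.01 0; 0 0 0 0 0 0; 0 0 0 0 0 0"

```text
time: 18.15
tool_pos: [0.5757, 0.0153, 0.213]
ee_rot: [-3.141, 0.418, 1.342]
wrist_force: [-1.1, -5.5, 1.1]
width: 0.0232
```

step_arm:
  increments: "0 0 0 0 0 0; 0 0 0 0 0 0; 0 0 0 0 0 0; 0 0 0 0 0 0; 0 0 0 0 0 0"
  claw: -1

```text
time: 18.65
tool_pos: [0.5756, 0.0175, 0.2129]
ee_rot: [-3.14, 0.414, 1.344]
wrist_force: [-0.9, -0.7, -0.4]
width: 0.0602
```

step_arm:
  increments: "0 0 0 0 0 0; 0 0 0 0 0 0; 0 0 0 0 0 0; 0 0 0 0 0 0"

```text
time: 19.05
tool_pos: [0.576, 0.0168, 0.2135]
ee_rot: [-3.142, 0.415, 1.343]
wrist_force: [-0.2, 0.7, -0.2]
width: 0.0916
```

step_arm:
  increments: "0 0 -0.5 0 0 0; 0 0 -1.5 0 0 0; 0 0 -2.5 0 0 0; 0 0 -3 0 0 0; 0 0 -3 0 0 0"

```text
time: 19.55
tool_pos: [0.5855, 0.0583, 0.3108]
ee_rot: [-3.142, 0.415, 1.343]
wrist_force: [0.0, -0.7, -0.2]
width: 0.094
```

step_arm:
  increments: "-1 0 -3 0 0 0; -2 0 -3 0 0 0; -4 0 -1 0 0 0; -4.5 0 0 0 0 0; -4.5 0 0 0 0 0"

```text
time: 20.05
tool_pos: [0.5586, -0.0579, 0.4396]
ee_rot: [3.14, 0.415, 1.344]
wrist_force: [0.3, 0.3, 0.3]
width: 0.0937
```

step_arm:
  increments: "-4.5 -2 0 0 0 0; -4 -3 0 0 0 0; -2 -2 0 0 0 0; 0 0 0 0 0 0; 0 0 0 0 0 0"

```text
time: 20.55
tool_pos: [0.4686, -0.135, 0.4814]
ee_rot: [3.139, 0.414, 1.341]
wrist_force: [0.2, 0.2, 0.4]
width: 0.0938
```

Run:
```python
from h import *
print(get_obs()['tool_pos'],get_obs()['time'])
cv2.imwrite('pics/s9.png',np.hstack([cv2.resize(snapshot('scene')[:,:,::-1][140:440,140:480],(400,353)),cv2.resize(snapshot('top')[:,:,::-1],(400,353))]))
for n in('top','scene'):
    C=cam(n);print(n,'mat centre',proj(C,[.51,-.2685,.006]).round(),'shaker top',proj(C,[.51,-.2685,.118]).round(),'lid brim open',proj(C,[.601-.2258*-.002,.101+.9742*.002,.078+.191]).round())
```

```text
[ 0.46864717 -0.13497505  0.48140223] 20.55
top mat centre [425. 248.] shaker top [436. 244.] lid brim open [264. 193.]
scene mat centre [252. 336.] shaker top [247. 318.] lid brim open [361. 203.]
```

View pics/s9.png

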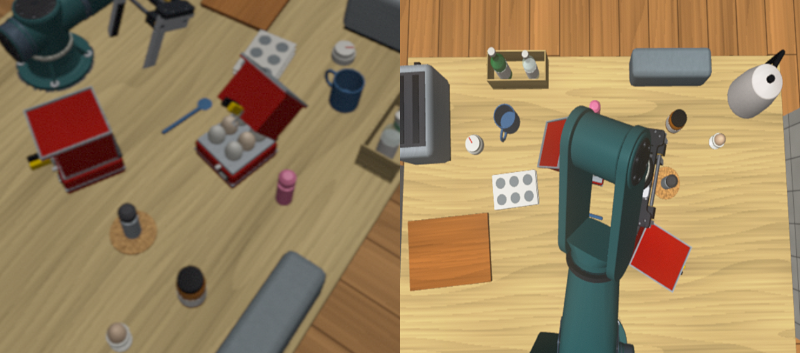

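The scene view shows the shaker upright in the middle of the mat at crop (128,222) and the lid open at (262,100) with eggs below it. The bystanders and the pink shaker are where they were, and the arm is clear. I hand in the job.

```bash
python3 -c "
from bench import *
print(close_job())"
```

```text
the job is handed in; nothing more can be done
None
```

The pepper shaker now stands upright in the middle of the cork mat, and the far cooker's lid is fully open. I pinched the handle to free the latch and held the lid all the way up at 0.4 rad/s or less, until it met its stop. I let go there and handed the job in at about 20.6 s.

- **Shaker:** it met the mat within about 1 mm of the predicted height, and the last picture shows it upright and centred.
- **Lid:** I commanded it slightly past 1.0 rad, and the stop pushed back with about 8.5 N. I eased off to about 5.5 N before letting go. The lid was still open in the last picture.
- **Other things:** the bystanders and the pink shaker look unmoved by eye; I did not re-measure them. In the top view the arm hides part of the cooker, the spoon and the pink shaker, so for those I relied on the scene view.
- **Disagreement:** the pinched handle read about 23 mm, not the stated 25 mm. The steady upward pull of about 2.3 N on the tool showed the latch was free.

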